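# Clamp a tablet bottle: snug plus an eighth of a turn

## Task

Stand the biggest of the three tablet bottles standing ready on the right of the bench in the bottle clamp, on its base between the rubber pad and the vee, and close the jaw on it by turning the hand knob clockwise. The moment the jaw bites and the knob's resistance rises sharply, give it an eighth of a turn (45 degrees) more and then leave it alone: less and the bottle will twist when its cap is opened, more and the plastic is crushed. Leave the bottle upright in the clamp and the other things where they are.

Things in the scene. Friction and masses are not known exactly. Their poses are not given: they have to be found in the camera images.
- bottle_centre (a point): Centre, half-way up, of the bottle to clamp: tallest and widest of the three white tablet bottles with screw caps at the robot's right (plain blue band), 88 mm tall, 0.04 to 0.08 kg; diameter 46 mm up to 68 mm above its foot, cap 41 mm. z points up its axis. Hold it 55 to 68 mm above its foot, so that the fingers stay above the clamp's jaws (38 mm above the nest's floor).
- bottle_foot (a point): Centre of the underside of the same bottle.
- clamp: Aluminium bottle clamp fixed to the bench, base 205 x 88 x 12 mm. Origin: middle of the base at bench level; x runs from knob to vee (to the robot's right, +-17 degrees), z up. Along x: grey housing (54 x 52 mm, top at 50 mm) with the knob at -75 mm, sliding jaw with rubber-faced spring pad that moves to +x, nest, fixed 120 degree vee open to the pad. Jaw and vee tops at 50 mm.
- clamp_nest (a point): Where the middle of the bottle's foot goes: between pad and vee, on the base's upper face (12 mm above the bench). At the start the bottle has 4 mm or more of play either way along x. The jaw pushes it into the vee, 4.5 to 16.5 mm further along x: the vee is bolted on through slots, sits differently each time and is not measured.
- knob_grip (a point): On the vertical axis of the black fluted hand knob, at the height to grip it (75 mm above the bench). Knob 46 mm in diameter, its sides reach from 59 to 88 mm above the bench; the steel collar below it ends at 54 mm. Knob and bottle axes stand 91 to 108 mm apart.
- clamp_knob (a joint): Knob angle, rad; clockwise from above counts up and closes the jaw by 5 mm per rad; stop at 6. Starts at 0, stays where it is left. It takes 0.07 N m to turn until the pad bites, at 1.6 to 4.3 rad; then 0.35 N m within 0.2 rad and 0.3 N m per rad more. A grip of 6 N runs it down and slips once it bites; 40 N or more turns it on. Held still, it shows less torque.
- bottle_mid: Bystander: tablet bottle 42 mm in diameter, 74 mm tall, at the right. Origin under its foot. Leave it.
- bottle_small: Bystander: tablet bottle 38 mm in diameter, 68 mm tall, at the right. Origin under its foot. Leave it.
- cup_stack: Bystander: stack of clear medicine cups, 46 mm in diameter, 50 mm tall, near the front edge. Leave it.
- tape: Bystander: roll of tape lying flat, 53 mm in diameter, 18 mm tall, near the front edge. Leave it.
- blister: Bystander: blister strip 38 x 90 x 5 mm lying near the front edge. Leave it.
- pill_organiser: Bystander: pill box with four lids, 47 x 132 x 29 mm, to the left of the clamp. Leave it.
- cutter: Bystander: tablet cutter 100 x 47 x 21 mm, to the left of the clamp. Leave it.

How it is judged:
By the outcome, as a careful person would: the job done as asked, in the order asked, and still so for the second after the job is handed in, with the robot touching nothing.
It also fails if it takes over 61 s, if anything falls off the work surface, if the arm or the gripper's body presses on something with over 40 N, if the wrist force passes 120 N, or if a joint passes its speed limit or range.

## Robot

A 6-joint arm with a two-finger parallel gripper is mounted at the origin on a cart in front of the work surface, level with it; the furniture and walls round the work are solid. World frame = base frame: x ahead of the robot, y to its left, z up, the work surface at z = 0. Lengths are in m, angles in degrees, forces in N, time in s.
With the tool pointing down it reaches from about 0.325 to 0.775 m from the base axis. Payload 5.5 kg.
Tool frame: the origin (TCP) lies at the centre of the arm's flange, where the gripper is bolted on; the fingertips stand 182 mm ahead of it and the grasp point (between the pads) lies 163 mm ahead of it; z points along the fingers, y is the line along which they close (so a half turn about z gives the same grasp; the last joint's range is limited). The gripper opens to 88 mm and grips with 3 to 60 N. Pads are 20 mm wide; open, the fingers measure 115 mm over their backs; the gripper's body (75 mm by 178 mm) begins 61 mm behind the grasp point.
Start: joints at [-78.249, 5.22, 70.514, -0, 104.267, -3.249], TCP at [0.155, -0.58, 0.405] pointing down, gripper open.
Joint ranges: [-164.24, 164.24], [-49.07, 125.15], [9.68, 141.18], [-86.29, 266.29], [3.28, 154.24], [-151.56, 151.56]. Speed limits (degrees/s): [147.25, 147.25, 172.46, 180, 180, 180].

## Interface

Orientations are given as [roll, pitch, yaw] about the fixed x, y, z axes, in that order (R = Rz(yaw) Ry(pitch) Rx(roll)).
In Python, from station import r gives the robot as it stands. The module is installed in compiled form; this text tells all that it offers. Calls block until the motion is done:
- r.reach(position, orientation): joint-space move of the TCP to a pose.
- r.servo_line(position, rotation=None, speed=0.15): straight line of the TCP; rotation=None keeps the orientation; speed is the mean speed in m/s.
- r.move_joints(angles): joint-space move.
- r.let_go() and r.grab(squeeze=None): open the fingers fully, or close them until they stop; squeeze is the grip in N (None keeps the last).
- r.wait(seconds).
- r.inverse_kinematics(position, orientation): joint angles nearest the present ones, or None.
- r.sense(): the state.
- r.snapshot(name): name is "scene" or "top" or "wrist"; returns a dict with "frame" (480x640x3 uint8, red, green, blue), "fx", "fy", "cx", "cy" (pixels), "R" (3x3) and "t" (3): a world point X has camera coordinates R X + t. Camera axes: x right, y down, z forward; pixel columns grow to the right and rows downward; lengths in m; the calibration is good to about 2 mm. A picture is of the moment at which its call begins. There is no depth.
A pose or a line that the arm cannot do raises r.IKError and nothing moves.
- r.hand_in(): hands the job in; it is judged then, once.
The state is a dict: "clock": time; "joints": joint angles; "joint_vel": joint speeds; "joint_torque": joint torques, N m; "tcp_pos": TCP position; "orientation": TCP orientation; "contact_force": force on the tool from outside, world axes, zero at the start; "torque": the same for the moment, N m; "opening": finger opening in m; "gripper_force": force on a finger pad.
Only numpy, scipy, OpenCV 4.12 (cv2) and the standard library are available. Lean on these libraries where they do the work, as an engineer would, in place of code of your own. Each camera call takes 0.05 s, during which the arm holds its last target. There are 200 camera calls.

## Working session

There is one attempt and no reset: what is moved stays moved. The work goes in short steps, each a Python script; the robot and the scene stay as the last script left them, time stands still between calls to the robot, and variables do not carry over. Pictures are saved under pics/ and viewed, at most 10 in all, crops included, and the job is handed in when it is done.

```bash
mkdir -p pics; cat > h.py <<'E'
import numpy as np, cv2
from station import r
def snap(n,f):
    s=r.snapshot(n); cv2.imwrite('pics/'+f+'.png',cv2.cvtColor(s['frame'],cv2.COLOR_RGB2BGR)); np.savez('pics/'+f+'.npz',**{k:np.array(v) for k,v in s.items()}); return s
def ray(s,u,v,z):
    R=np.array(s['R']);t=np.array(s['t']);c=-R.T@t
    d=R.T@np.array([(u-s['cx'])/s['fx'],(v-s['cy'])/s['fy'],1]); return c+d*(z-c[2])/d[2]
def proj(s,X):
    p=np.array(s['R'])@np.array(X)+np.array(s['t']); return s['fx']*p[0]/p[2]+s['cx'],s['fy']*p[1]/p[2]+s['cy']
E
python3 - <<'E'
from h import *
for n in('top','scene'):
    s=snap(n,n+'0'); print(n,s['fx'],-np.array(s['R']).T@s['t'])
print(r.sense())
E
```

```text
top 454.92801689345544 [ 0.37042591 -0.05269526  0.92071757]
scene 565.6334852782537 [0.0205493  0.60099639 0.81010382]
{'clock': 0.1, 'joints': array([-7.82479947e+01,  5.25722966e+00,  7.05751553e+01,  6.70101145e-04,
        1.04267702e+02, -3.24927583e+00]), 'joint_vel': array([-0.03269799, -0.08723942, -0.1488282 , -0.04013001,  0.01553549,
       -0.04946959]), 'joint_torque': array([ 3.33634038e-03, -4.47858882e+01, -4.07569170e+01,  7.01361895e-02,
        2.84036784e-02, -1.19110896e-04]), 'tcp_pos': array([ 0.15530693, -0.57959473,  0.40363431]), 'orientation': array([-1.79900111e+02, -6.32159793e-03,  1.50014402e+01]), 'contact_force': array([-0.13224695, -0.25059089, -0.33262464]), 'torque': array([0.00360486, 0.0153902 , 0.00149348]), 'gripper_force': 0.0, 'opening': 0.08760350170959641}
```

View pics/top0.png

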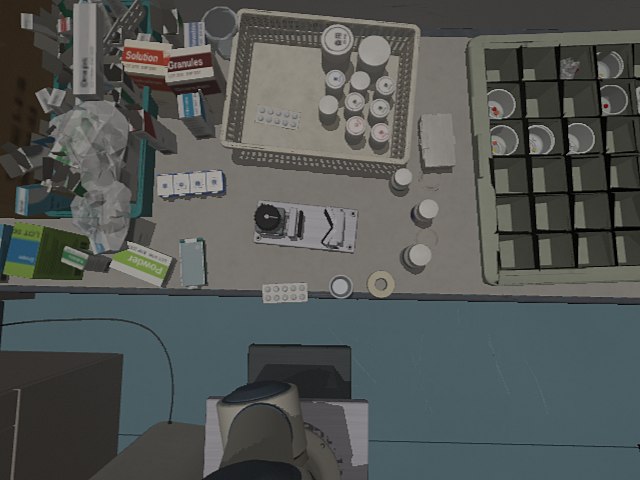

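View pics/scene0.png

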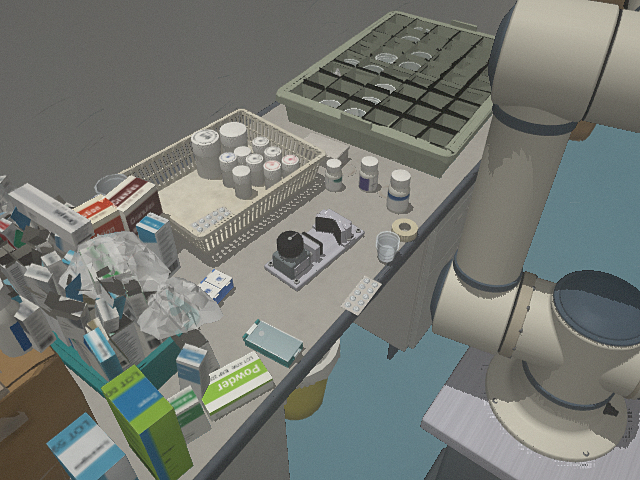

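Top view: knob at about (267,217), clamp base corners about (258,202),(357,209),(353,252),(254,243). The three bottle caps are near (418,256), (427,209) and (402,178); the nearest one is the biggest, with the plain blue band at (399,196) in the scene view.

```bash
python3 - <<'E'
from h import *
s=dict(np.load('pics/top0.npz')); im=s['frame']; hsv=cv2.cvtColor(im,cv2.COLOR_RGB2HSV)
print(s['R'].round(3))
# knob
def blobs(m,x0,y0,x1,y1,z,amin):
    k=np.zeros_like(m);k[y0:y1,x0:x1]=m[y0:y1,x0:x1]
    for c in cv2.findContours(k,cv2.RETR_EXTERNAL,cv2.CHAIN_APPROX_NONE)[0]:
        if cv2.contourArea(c)>amin:
            (u,v),rad=cv2.minEnclosingCircle(c); M=cv2.moments(c);cu,cv_=M['m10']/M['m00'],M['m01']/M['m00']
            print((round(u,1),round(v,1)),round(rad,1),'cent',round(cu,1),round(cv_,1),ray(s,cu,cv_,z).round(4), 'box',cv2.boundingRect(c),'diam',2*rad/s['fx']*(0.92-z))
print('knob');blobs((im.max(2)<60).astype(np.uint8),245,190,362,258,.088,30)
print('bottles');blobs(((im.min(2)>200)).astype(np.uint8),385,160,445,275,.088,30)
print('base');
m=((hsv[...,2]>175)).astype(np.uint8);blobs(m,245,190,365,258,.012,100)
for z,pts in((.012,[(258,202),(357,209),(353,252),(254,243)]),):
    P=np.array([ray(s,*p,z)[:2] for p in pts]);print(P.round(4),P.mean(0),np.linalg.norm(P[1]-P[0]),np.linalg.norm(P[2]-P[1]))
a=cv2.resize(im[185:280,245:445],None,fx=4,fy=4,interpolation=cv2.INTER_CUBIC);cv2.imwrite('pics/c1.png',a[...,::-1])
E
```

```text
[[ 0.019 -1.    -0.013]
 [-0.994 -0.018 -0.106]
 [ 0.106  0.014 -0.994]]
knob
(300.0, 224.0) 13.0 cent 299.8 224.2 [ 0.4875 -0.0213  0.088 ] box (297, 211, 6, 27) diam 0.04769121893926942
(325.0, 227.0) 18.0 cent 327.5 222.1 [ 0.4923 -0.0723  0.088 ] box (321, 209, 12, 37) diam 0.0658393502418149
(271.8, 219.6) 18.4 cent 268.7 219.1 [0.496  0.0366 0.088 ] box (254, 204, 32, 32) diam 0.06747611867276569
bottles
base
[[ 0.5421  0.0675]
 [ 0.5311 -0.1333]
 [ 0.4438 -0.126 ]
 [ 0.4584  0.0729]] [ 0.49385242 -0.02972813] 0.2010960555746423 0.08758801499788166
```

View pics/c1.png

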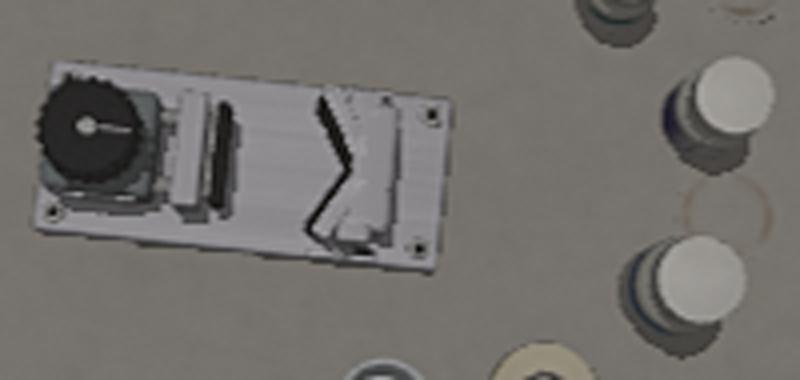

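The crop shows the knob's centre at (89,128) → image (267.2,217), the big bottle's cap centre at (702,279) → (420.5,254.7), the pad face at crop x≈228 and the vee apex at (350,168). I'll triangulate these points and check them against the given sizes, then move above the bottle and look from close by.

```bash
python3 - <<'E'
from h import *
s=dict(np.load('pics/top0.npz'))
b=ray(s,420.5,254.7,.088);k=ray(s,267.2,217,.088);m=ray(s,245+735/4,185+95/4,.074)
print('bottle',b,'knob',k,'mid',m,np.linalg.norm(b-m))
c=np.array([.4939,-.0297]);d=np.array([-.0625,-.998])
print('knob in clamp frame',(k[:2]-c)@d,(k[:2]-c)@[d[1]*-1,d[0]])
for n,(u,v),z in(('pad top right',(228,105),.045),('padlow',(222,207),.045),('apex',(350,168),.05),('veetop',(320,97),.05),('veebot',(306,230),.05)):
    p=ray(s,245+u/4,185+v/4,z)[:2]-c; print(n,p@d,p@[-d[1],d[0]])
s2=dict(np.load('pics/scene0.npz')); print('scene check',proj(s2,b),proj(s2,k))
r.reach([b[0],b[1],.163+.17],[180,0,0]); q=r.sense();print(q['clock'],q['tcp_pos'],q['joints'])
w=snap('wrist','w1');print(proj(w,[b[0],b[1],.088]),-w['R'].T@w['t'])
E
```

```text
bottle [ 0.4349552  -0.24322875  0.088     ] knob [0.49984816 0.03948392 0.088     ] mid [ 0.52288597 -0.26246336  0.074     ] 0.09109220398136098
knob in clamp frame -0.06941730843488293 0.0016122689237961117
pad top right -0.007913061763543268 0.02467296037342793
padlow -0.0066414145578615556 -0.025410748387482186
apex 0.053550876052843435 -0.0021494836372605826
veetop 0.036424688733736894 0.031286017817854755
veebot 0.0347699283857826 -0.033814225630730076
scene check (np.float64(400.81946333949674), np.float64(173.96409823802895)) (np.float64(290.6283850231319), np.float64(237.57228133741597))
1.725 [ 0.43477923 -0.24384619  0.33325349] [-3.31905858e+01 -1.06926771e+01  9.31482443e+01 -1.87823710e-02
  9.75172546e+01  5.68483946e+01]
(np.float64(313.7227705389123), np.float64(256.35997831624184)) [ 0.51120433 -0.24453386  0.3132347 ]
```

View pics/w1.png

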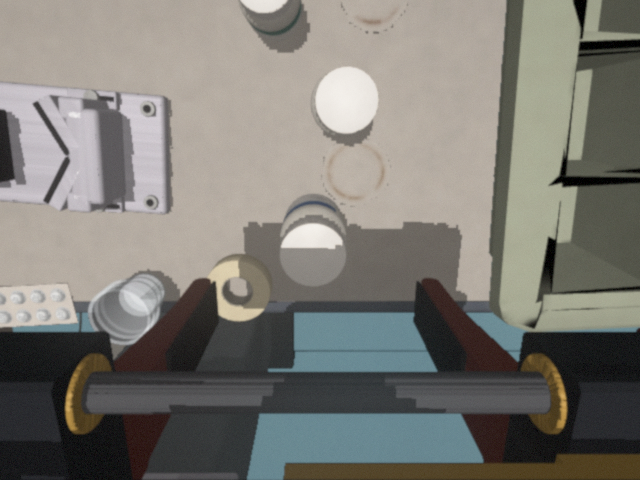

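The wrist view shows the cap at about (313,254) against a predicted (314,256), so the bottle is confirmed to within 1–2 mm. Next I grasp it, lift it, and look at the clamp from above it.

```bash
python3 - <<'E'
from h import *
b=[.4358,-.2437]
r.servo_line([*b,.163+.0615],speed=.12); r.grab(15); q=r.sense();print(q['opening'],q['gripper_force'],q['contact_force'],q['tcp_pos'])
z0=q['tcp_pos'][2]
r.servo_line([*b,z0+.11],speed=.2)
c=np.array([.4939,-.0297])+.021*np.array([-.0625,-.998])
r.reach([*c,z0+.11],[180,0,86.4]); q=r.sense();print(q['clock'],q['tcp_pos'],q['orientation'],q['joints'],q['opening'],z0)
w=snap('wrist','w2');print(-w['R'].T@w['t'])
for x,y,z in((-.075,0,.088),(-.007,.0255,.05),(-.007,-.0255,.05),(.0535,0,.05),(-.1025,.044,.012),(.1025,.044,.012),(-.1025,-.044,.012),(.1025,-.044,.012)):
    p=np.array([.4939,-.0297])+x*np.array([-.0625,-.998])+y*np.array([.998,-.0625]); print((x,y),np.round(proj(w,[*p,z]),1))
E
```

```text
0.045707059615811146 14.998945444822311 [ 0.15926577 -0.15745832  0.09914582] [ 0.43580327 -0.24367459  0.22451876]
5.2833 [ 0.49245901 -0.05096524  0.33334792] [-1.79889220e+02  1.13059687e-02  8.62861520e+01] [-9.83862657e+00 -1.11686130e+01  9.35552893e+01 -2.32720085e-02
  9.77222643e+01 -6.12787280e+00] 0.045936884808449485 0.22451876438483523
[0.49749609 0.02454779 0.31330949]
(-0.075, 0) [315.7  83. ]
(-0.007, 0.0255) [354. 197.]
(-0.007, -0.0255) [277.9 197.2]
(0.0535, 0) [316.1 281.2]
(-0.1025, 0.044) [379.1  51.2]
(0.1025, 0.044) [368.7 318.2]
(-0.1025, -0.044) [252.4  51.5]
(0.1025, -0.044) [263.7 318.4]
```

View pics/w2.png

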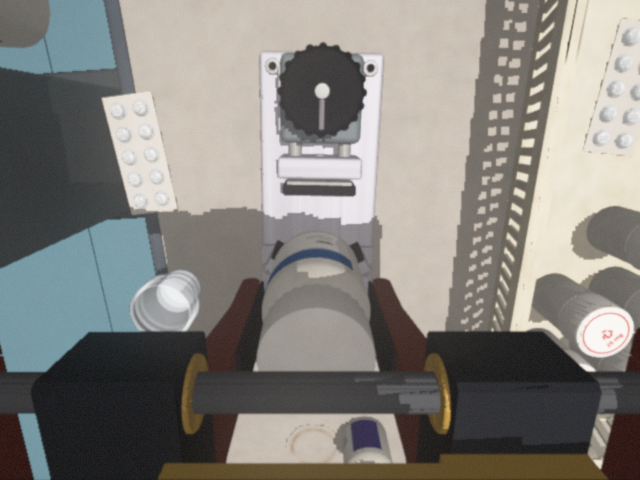

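The wrist view over the clamp shows the knob centre at (321.5,91), the far base corners at (261,52) and (382,53), and the pad's black face with its front edge at row ≈194, columns 281–355. I'll cast rays from these to correct the nest target.

```bash
python3 - <<'E'
from h import *
w=dict(np.load('pics/w2.npz')); f=w['frame']
k=ray(w,321.5,91,.088)[:2]; A=ray(w,261,52,.012)[:2];B=ray(w,382,53,.012)[:2]
print('knob',k,'corners',A,B,np.linalg.norm(A-B)); mid=(A+B)/2
e=(A-B)/np.linalg.norm(A-B); d=np.array([e[1],-e[0]]); d=d if d[1]<0 else -d
print('dir from edge',d,'knob to base end',(k-mid)@d,(k-mid)@e)
# base side edges by brightness at several rows
g=f.astype(int)
for v in (60,130,170,205):
    row=g[v,230:410]; sat=row.max(1)-row.min(1); print(v,[(230+i,int(row[i].mean())) for i in range(1,180) if abs(row[i].mean()-row[i-1].mean())>25])
for u in(290,318,345): print(u,[(v,int(g[v,u].mean())) for v in range(150,235) if abs(g[v,u].mean()-g[v-1,u].mean())>15])
for z in(.045,.05): P=[ray(w,u,194,z)[:2] for u in(281,355)]; print('pad',P,np.linalg.norm(P[0]-P[1]))
E
```

```text
knob [0.5014143  0.04096027] corners [0.46230029 0.07466074] [0.54622781 0.06858551] 0.0841471183907431
dir from edge [-0.07219765 -0.99739034] knob to base end 0.03078857559310553 0.0006285312479727728
60 [(261, 199), (280, 162), (281, 122), (353, 93), (354, 130), (363, 161), (364, 216)]
130 [(276, 178), (277, 147), (360, 174), (361, 219)]
170 [(263, 211), (276, 176), (278, 180), (279, 206), (362, 219)]
205 [(261, 157), (263, 190)]
290 [(157, 159), (158, 197), (159, 216), (177, 177), (178, 141), (179, 116), (181, 149), (182, 187), (184, 146), (185, 98), (186, 77), (194, 100), (195, 161), (196, 215), (212, 201), (213, 155), (214, 137)]
318 [(153, 205), (154, 171), (158, 167), (159, 205), (160, 221), (177, 199), (178, 165), (179, 125), (181, 136), (182, 171), (183, 194), (184, 175), (185, 114), (186, 77), (194, 89), (195, 138), (196, 197), (197, 224), (218, 184), (219, 151), (220, 134)]
345 [(156, 178), (157, 150), (159, 192), (160, 214), (178, 183), (179, 144), (180, 117), (182, 155), (183, 197), (185, 174), (186, 112), (187, 78), (195, 106), (196, 174), (197, 225), (224, 204), (225, 160), (226, 143)]
pad [array([ 0.47065366, -0.01996077]), array([ 0.52093958, -0.02319994])] 0.050390140529458526
pad [array([ 0.47115387, -0.01913134]), array([ 0.52050271, -0.02231015])] 0.049451110385780116
```

```bash
python3 - <<'E'
from h import *
p=[.494,-.050]
r.servo_line([*p,.3333],speed=.1)
r.servo_line([*p,.2385],speed=.1)
f0=r.sense()['contact_force'];print(f0)
for z in np.arange(.2375,.2334,-.0007):
    r.servo_line([*p,z],speed=.02); f=r.sense()['contact_force']-f0; print(round(z,4),f.round(2))
    if f[2]>2: break
r.let_go(); q=r.sense();print(q['clock'],q['tcp_pos'],q['opening'],q['contact_force'])
r.servo_line([*p,.333],speed=.2)
w=snap('wrist','w3');s=snap('scene','s3');t=snap('top','t3');print(r.sense()['clock'],proj(w,[*p,.1]),proj(w,[*p,.012]))
k=[.5007,.0402]
print(r.inverse_kinematics([*k,.163+.12],[180,0,-135]))
a=w['frame'][80:480,120:520];b=s['frame'][180:310,240:390];c=t['frame'][185:265,240:370]
b=cv2.resize(b,(400,346));c=cv2.resize(c,(400,246))
cv2.imwrite('pics/m3.png',np.hstack([np.vstack([b,c])[:592],np.vstack([a,np.zeros((192,400,3),np.uint8)])])[...,::-1])
E
```

```text
[ 0.31313494 -0.00691008 -0.95906188]
0.2375 [ 0.1  -0.72 -0.25]
0.2368 [-0.31 -0.17 -0.51]
0.2361 [-1.48  0.57  3.5 ]
8.2417 [ 0.49401198 -0.0500051   0.23612794] 0.08769300473321402 [-0.65230169 -1.62843025  0.98240771]
9.025 (np.float64(315.60563177302856), np.float64(262.94067505863984)) (np.float64(315.6460257991896), np.float64(224.83810077593873))
[   0.70914017   -9.3870144    97.0929526     0.           92.2940618
 -134.29085983]
```

View pics/m3.png

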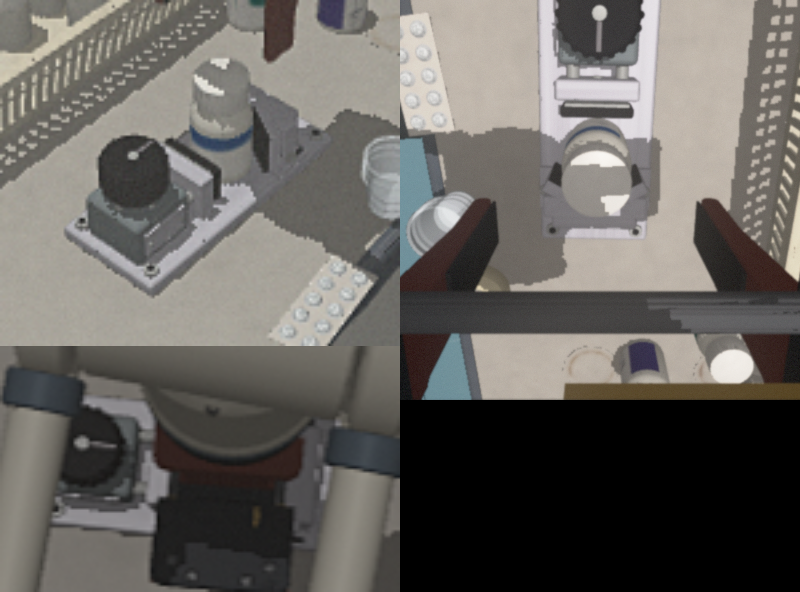

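The bottle stands upright on the clamp base between pad and vee: contact came at TCP z = 0.2361, within 0.5 mm of the expected height. Next is the knob, starting near the lower j6 limit so one grip covers the whole turn.

```bash
python3 - <<'E'
from h import *
k=[.5007,.0402]; o=[180,0,-120.3]
j=r.inverse_kinematics([*k,.333],o); print(j); assert j[5]<-140
r.move_joints(j); q=r.sense();print(q['clock'],q['tcp_pos'],q['orientation'])
r.servo_line([*k,.240],speed=.15); q0=r.sense(); print(q0['contact_force'],q0['torque'])
r.grab(6); q=r.sense(); print(q['clock'],q['opening'],q['gripper_force'],q['contact_force']-q0['contact_force'],q['torque']-q0['torque'])
j=np.array(q['joints']); j[:]=r.inverse_kinematics([*k,.240],o); print(j)
np.save('j.npy',j); np.save('t0.npy',q0['torque'])
for i in range(5):
    j[5]+=6; r.move_joints(j); q=r.sense(); print(round(q['clock'],2),q['joints'][5].round(2),(q['torque']-q0['torque']).round(3),(q['contact_force']-q0['contact_force']).round(1),q['joint_torque'][5].round(3),q['opening'])
E
```

```text
[   0.70914017  -10.07608601   92.63041133    0.           97.44567468
 -148.99085983]
11.1583 [0.50069809 0.04012798 0.3329056 ] [ 1.79994582e+02 -7.13495087e-03 -1.20336841e+02]
[-0.35526411 -0.177003    1.16149894] [ 0.12929475 -0.13794436 -0.0095917 ]
12.65 0.04592458950216181 6.000031605362892 [-1.25332172  0.59757324  0.54315923] [ 0.06945663  0.28772945 -0.03559498]
[   0.70914017   -8.19758884  100.43693744    0.           87.76065139
 -148.99085983]
12.9 -143.14 [0.182 0.531 0.014] [-2.5  1.1  1.2] 0.353 0.04563832237686613
13.15 -137.25 [ 0.263  0.787 -0.013] [-3.9  0.9  1.7] 0.332 0.046122235541407715
13.4 -131.22 [ 0.33   0.886 -0.029] [-5.1  2.3  2.6] 0.212 0.04605323675769413
13.65 -125.22 [ 0.445  0.932 -0.004] [-5.6  2.8  2.5] 0.213 0.04598484146890992
13.9 -119.22 [0.477 0.961 0.016] [-5.   3.1  2.1] 0.213 0.04592793313195936
```

```bash
cat > turn.py <<'E'
from h import *
def turn(n,step,tz,dj):
    j=np.load('j.npy'); t0=np.load('t0.npy'); H=[]
    for i in range(n):
        j[5]+=step; r.move_joints(j); q=r.sense(); H.append((q['torque'][2]-t0[2],q['joint_torque'][5]))
        print(round(q['clock'],2),j[5].round(1),q['joints'][5].round(2),'Tz %.3f j6 %.3f'%H[-1],(q['contact_force'][:2]).round(1),q['opening'].round(5))
        if H[-1][0]>tz or abs(H[-1][1]-.213)>dj: print('STOP');break
    np.save('j.npy',j)
E
python3 - <<'E'
from turn import *
j=np.load('j.npy'); j[5]=-148.99+30; np.save('j.npy',j)
turn(20,6,.08,.08)
w=snap('wrist','w4');s=snap('scene','s4')
cv2.imwrite('pics/m4.png',np.hstack([w['frame'][0:400,120:520],cv2.resize(s['frame'][200:300,250:350],(400,400))])[...,::-1])
E
```

```text
Traceback (most recent call last):
  File "turn.py", line 6, in turn
    print(round(q['clock'],2),j[5].round(1),q['joints'][5].round(2),'Tz %.3f j6 %.3f'%H[-1],(q['contact_force'][:2]).round(1),q['opening'].round(5))
                                                                                                                              ^^^^^^^^^^^^^^^^^^
AttributeError: 'float' object has no attribute 'round'
```

```bash
sed -i "s/q\['opening'\].round(5)/round(q['opening'],5)/" turn.py
python3 - <<'E'
from turn import *
j=np.load('j.npy'); j[5]=-148.99+36; np.save('j.npy',j)
turn(20,6,.08,.08)
w=snap('wrist','w4');s=snap('scene','s4')
cv2.imwrite('pics/m4.png',np.hstack([w['frame'][0:400,120:520],cv2.resize(s['frame'][200:300,250:350],(400,400))])[...,::-1])
E
```

```text
14.4 -107.0 -107.22 Tz 0.016 j6 0.216 [-5.2  4.2] 0.0457
14.65 -101.0 -101.21 Tz 0.007 j6 0.213 [-4.7  4.5] 0.04574
14.9 -95.0 -95.21 Tz -0.055 j6 0.209 [-3.3  4.6] 0.04596
15.15 -89.0 -89.21 Tz -0.031 j6 0.210 [-3.4  5.7] 0.0456
15.4 -83.0 -83.21 Tz -0.040 j6 0.206 [-2.4  6. ] 0.04617
15.65 -77.0 -77.21 Tz -0.008 j6 0.207 [-1.3  5.1] 0.0461
15.9 -71.0 -71.21 Tz 0.001 j6 0.205 [-1.2  5.1] 0.04591
16.15 -65.0 -65.21 Tz -0.069 j6 0.204 [-1.1  6. ] 0.04558
16.4 -59.0 -59.22 Tz -0.085 j6 0.204 [0.3 6. ] 0.04554
16.65 -53.0 -53.22 Tz -0.004 j6 0.203 [-0.9  6.3] 0.04619
16.9 -47.0 -47.21 Tz -0.004 j6 0.192 [-0.1  5.1] 0.04607
17.15 -41.0 -41.22 Tz -0.027 j6 0.191 [1.1 5.7] 0.04555
17.4 -35.0 -35.23 Tz -0.043 j6 0.195 [1.9 5.6] 0.04573
17.65 -29.0 -29.3 Tz -0.003 j6 0.205 [2.  5.5] 0.04603
17.9 -23.0 -23.36 Tz -0.056 j6 0.192 [2.4 5. ] 0.04547
18.15 -17.0 -17.43 Tz -0.079 j6 0.219 [2.9 4.2] 0.04583
18.4 -11.0 -11.46 Tz -0.007 j6 0.213 [4.1 4. ] 0.04602
18.65 -5.0 -5.46 Tz 0.006 j6 0.161 [4.6 2.5] 0.04581
18.9 1.0 0.57 Tz 0.009 j6 0.319 [3.  2.7] 0.04592
STOP
```

View pics/m4.png

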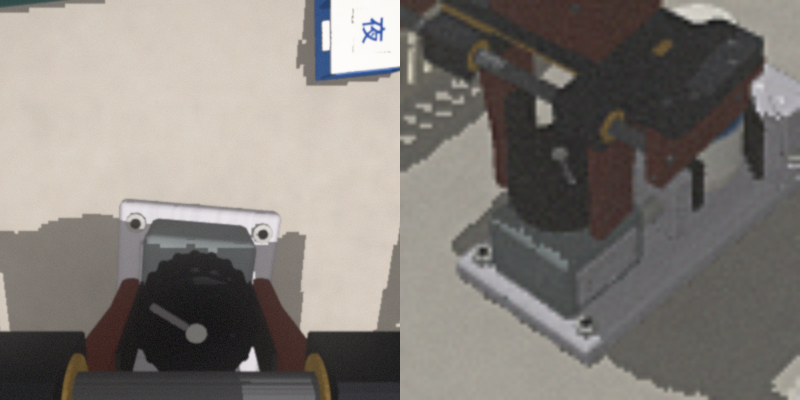

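The pointer shows that the knob turned about 120° while the hand turned 150°. So the jaw has bitten near j6 ≈ -29, where the joint lag started to rise, and the 6 N grip has slipped since. I'll measure the pointer angle exactly in both pictures.

```bash
cat > ptr.py <<'E'
from h import *
def ptr(w,kx=.5007,ky=.0402,guess=None):
    u,v=map(int,proj(w,[kx,ky,.088])); g=w['frame'].astype(int).mean(2); m=(g>85).astype(np.uint8)
    k=np.zeros_like(m); cv2.circle(k,(u,v),int(.0195*w['fx']/(w['t'][2]+(w['R']@[kx,ky,.088])[2])),1,-1); m&=k
    n,l,st,ce=cv2.connectedComponentsWithStats(m); i=1+np.argmax(st[1:,4]) 
    ys,xs=np.where(l==i); P=np.array([ray(w,a,b,.088)[:2] for a,b in zip(xs,ys)])
    far=P[np.argsort(np.linalg.norm(P-P.mean(0),axis=1))[-8:]]
    # boss = deepest point of blob
    D=cv2.distanceTransform((l==i).astype(np.uint8),cv2.DIST_L2,5); yy,xx=np.where(D>D.max()*.75)
    B=ray(w,xx.mean(),yy.mean(),.088)[:2]
    sel=np.linalg.norm(P-B,axis=1)>.006
    d=P[sel].mean(0)-B; return len(xs),sel.sum(),B,np.linalg.norm(d),np.degrees(np.arctan2(d[1],d[0]))
E
python3 - <<'E'
from ptr import *
for f in('w2','w3','w4'): print(f,ptr(dict(np.load(f'pics/{f}.npz'))))
E
```

```text
w2 (405, np.int64(154), array([0.50158302, 0.041255  ]), np.float64(0.012625309422554066), np.float64(-94.32379869769339))
w3 (392, np.int64(149), array([0.50163112, 0.04119527]), np.float64(0.012526737242241223), np.float64(-95.15454079502145))
w4 (307, np.int64(0), array([0.50143161, 0.04082243]), np.float64(nan), np.float64(nan))ptr.py:12: RuntimeWarning: Mean of empty slice.
  d=P[sel].mean(0)-B; return len(xs),sel.sum(),B,np.linalg.norm(d),np.degrees(np.arctan2(d[1],d[0]))
  ret = um.true_divide(
```

```bash
sed -i 's/guess=None/th=85/; s/g>85/g>th/' ptr.py; python3 - <<'E'
from ptr import *
w=dict(np.load('pics/w4.npz'))
for th in(45,50,55,60,65,70): print(th,ptr(w,th=th))
E
```

```text
45 (750, np.int64(330), array([0.50142907, 0.04085442]), np.float64(0.01311627534697405), np.float64(145.68834393745973))
50 (722, np.int64(312), array([0.50147637, 0.0408025 ]), np.float64(0.013005055461119222), np.float64(145.6914824784899))
55 (686, np.int64(290), array([0.50154598, 0.04085458]), np.float64(0.013034546352033653), np.float64(146.0990103510787))
60 (654, np.int64(271), array([0.50148188, 0.04084016]), np.float64(0.012917836346116993), np.float64(145.87144872476938))
65 (611, np.int64(248), array([0.50154598, 0.04085458]), np.float64(0.012952179362315944), np.float64(146.1447941886375))
70 (571, np.int64(216), array([0.50152126, 0.04082683]), np.float64(0.01295035934172521), np.float64(146.0685821145471))
```

The knob sits at 119° and the hand/knob divergence began at 119–120°, so the bite is clear. I recentre on the knob (it is about 1 mm off), regrip with 50 N and turn on in small steps, checking torque and pointer.

```bash
python3 - <<'E'
from turn import *; from ptr import ptr
r.let_go(); k=[.5014,.0407]
o=r.sense()['orientation']; o=[180,0,o[2]]
r.servo_line([*k,.240],o,speed=.05); q=r.sense(); np.save('t0.npy',q['torque'])
w=snap('wrist','w5'); print('released',ptr(w,th=60)[4],q['clock'])
r.grab(50); q=r.sense(); print(q['opening'],q['gripper_force'],q['contact_force'])
j=np.array(r.inverse_kinematics([*k,.240],o)); np.save('j.npy',j); print(j)
turn(9,3,.9,9)
w=snap('wrist','w6'); print('now',ptr(w,th=60),r.sense()['orientation'])
E
```

```text
released 146.12615765641334 20.05
0.04525811641062798 50.00014543533325 [-0.07238744 -0.48808239  0.21569639]
[ 7.65227666e-01 -8.07906241e+00  1.00329690e+02 -2.54444375e-14
  8.77493721e+01  1.05741961e+00]
21.08 4.1 3.99 Tz 0.009 j6 0.210 [-2.4 -0.1] 0.04524
21.33 7.1 6.95 Tz -0.084 j6 0.139 [-3.  -0.5] 0.0452
21.58 10.1 9.92 Tz -0.003 j6 0.170 [-4.7 -0.4] 0.04496
21.83 13.1 12.92 Tz -0.071 j6 0.139 [-5.2  0.3] 0.04542
22.08 16.1 15.93 Tz -0.013 j6 0.120 [-4.6 -0.1] 0.04535
22.33 19.1 18.93 Tz -0.019 j6 0.130 [-5.2 -0.5] 0.04534
22.58 22.1 21.93 Tz 0.016 j6 0.144 [-5.2 -0.4] 0.04536
22.83 25.1 24.93 Tz -0.052 j6 0.103 [-5.7 -0.9] 0.04507
23.08 28.1 27.92 Tz 0.097 j6 0.219 [-5.9  0.9] 0.0454
now (634, np.int64(259), array([0.50138904, 0.0408683 ]), np.float64(0.012829137618665904), np.float64(119.32988451313703)) [-1.79939689e+02  2.33789963e-02  6.28576024e+01]
```

The knob followed (26.8° of 27°), but the torque didn't clearly rise. The earlier slip may have come from the off-centre light grip rather than a bite. A safe test is a centred 6 N grip, which can't drive past the bite, checking the pointer at each step.

```bash
python3 - <<'E'
from turn import *; from ptr import ptr
r.let_go(); r.grab(6)
for i in range(5):
    turn(1,6,.9,9); w=snap('wrist','w7_%d'%i); print('   ptr',round(ptr(w,th=60)[4],1))
s=snap('scene','s7'); 
a=np.load('pics/s4.npz')['frame'][180:300,250:400]; 
cv2.imwrite('pics/m7.png',np.hstack([cv2.resize(x,(400,320)) for x in(a,s['frame'][180:300,250:400])])[...,::-1])
E
```

```text
24.92 34.1 33.91 Tz -0.085 j6 0.279 [-5.2 -0.7] 0.04609
   ptr 120.4
25.22 40.1 39.9 Tz -0.070 j6 0.216 [-6.4  0.6] 0.0458
   ptr 119.9
25.52 46.1 45.89 Tz -0.047 j6 0.221 [-5.   1.1] 0.04615
   ptr 119.9
25.82 52.1 51.89 Tz -0.024 j6 0.223 [-5.6  2. ] 0.04561
   ptr 120.1
26.12 58.1 57.89 Tz 0.011 j6 0.223 [-5.1  0.7] 0.04586
   ptr -5.0
```

View pics/m7.png

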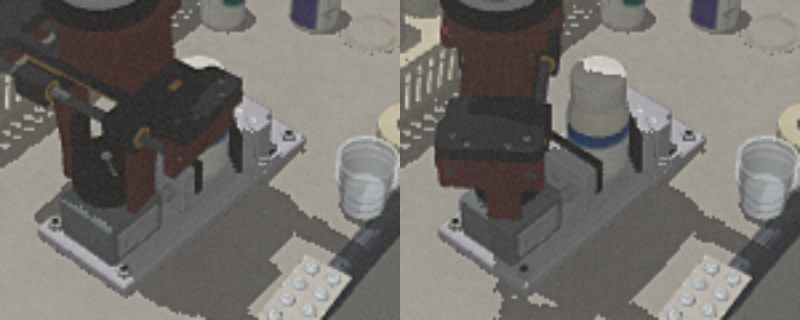

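The knob didn't move under the centred light grip, so the jaw really has bitten. The first slip, at 119°, was the bite, with its onset a few degrees earlier at about 115–117°. The knob now stands at about 145.5°, so I turn 15.5° more, to about 161°, and check by the pointer.

```bash
python3 - <<'E'
from turn import *; from ptr import ptr
r.let_go(); j=np.load('j.npy'); j[5]=12; r.move_joints(j); np.save('j.npy',j)
w=snap('wrist','w8'); print('before',[round(ptr(w,th=t)[4],1) for t in(50,60,70)])
r.grab(50); w=snap('wrist','w8b'); print('gripped',ptr(w,th=60)[4])
turn(5,3.1,2,9)
w=snap('wrist','w9'); print('after',[round(ptr(w,th=t)[4],1) for t in(50,60,70)])
r.let_go(); w=snap('wrist','w10'); print('released',[round(ptr(w,th=t)[4],1) for t in(50,60,70)],r.sense()['clock'])
E
```

```text
before [np.float64(119.7), np.float64(120.1), np.float64(119.9)]
gripped 119.84532301212879
28.89 15.1 15.03 Tz 0.067 j6 0.298 [-3.6  1.3] 0.04548
29.14 18.2 18.09 Tz -0.053 j6 0.136 [-4.9  0.8] 0.04506
29.39 21.3 21.18 Tz 0.011 j6 0.151 [-5.1  1.2] 0.0457
29.64 24.4 24.28 Tz 0.141 j6 0.273 [-4.8  0.9] 0.04544
29.89 27.5 27.38 Tz 0.086 j6 0.171 [-6.   0.9] 0.04553
after [np.float64(41.2), np.float64(104.5), np.float64(104.7)]
released [np.float64(90.8), np.float64(105.0), np.float64(105.0)] 30.8
```

The knob stands at 160.3°, about 45° past the bite onset. I retreat and check the bottle.

```bash
python3 - <<'E'
from turn import *; from ptr import ptr
r.servo_line([.5014,.0407,.36],speed=.15)
j=np.array(r.sense()['joints']); j[0]-=60; r.move_joints(j)
t=snap('top','t11');s=snap('scene','s11');print(r.sense()['clock'])
cv2.imwrite('pics/m11.png',np.hstack([cv2.resize(t['frame'][180:300,245:395],(400,320)),cv2.resize(s['frame'][180:300,250:400],(400,320))])[...,::-1])
E
```

```text
33.675
```

View pics/m11.png

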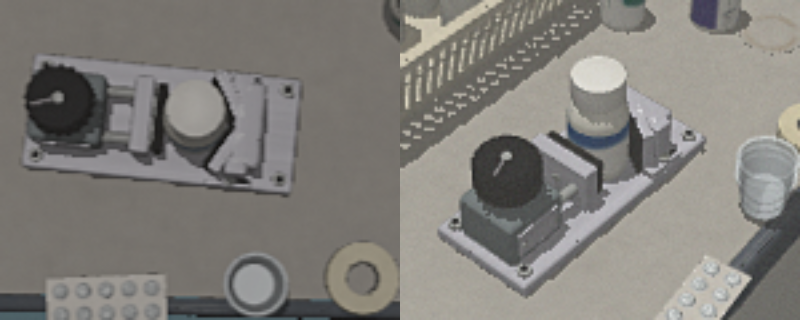

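The bottle stands upright, held between pad and vee (crop (195,112)). The pointer reads about 104° in the top view too, and the neighbours are undisturbed.

```bash
python3 -c "
from station import r
print(r.hand_in())"
```

```text
the job is handed in; nothing more can be done
None
```

The job is handed in: the biggest bottle stands upright in the clamp, and I turned the knob to about 160°, roughly 45° past a bite I put at 115° (±2°) from where a light 6 N grip stopped at 119°, since the torque readings showed no clear rise.

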